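# Turn a flat case over onto the tag reader by tipping it up against the reader's edge

### The arm

A 6-joint arm with a two-finger parallel gripper is mounted at the origin on the work surface. World frame = base frame: x ahead of the robot, y to its left, z up, the work surface at z = 0. Lengths are in m, angles in rad, forces in N, time in s.
With the tool pointing down it reaches from about 0.3 to 0.825 m from the base axis. Payload 5.4 kg.
Tool frame: the origin (TCP) lies midway between the tips of the shut fingers; the grasp point (between the pads) lies 19 mm behind it; x points along the fingers, y is the direction in which the jaws open and shut, and the axes are right-handed (so a half turn about x gives the same grasp; the last joint's range is limited). The gripper opens to 92 mm and grips with 3 to 60 N. Pads are 20 mm wide; open, the fingers measure 128 mm over their backs; the gripper's body (75 mm by 189 mm) begins 69 mm behind the grasp point.
Start: joints at [1.046, 0.158, 1.597, -0, 1.386, -0.21], TCP at [0.178, 0.547, 0.215] pointing down, gripper open.
Joint ranges: [-2.91, 2.91], [-0.94, 2.29], [0.18, 2.7], [-1.29, 4.43], [0.17, 2.64], [-3, 3]. Speed limits (rad/s): [2.57, 2.57, 3.14, 3.14, 3.14, 3.14].

### API

Orientations are given as a 3x3 rotation matrix whose columns are the frame's x, y, z axes.
In Python, from cell import robot gives the robot as it stands.
- The arm moves only by the tool drive_tool, never from a script. Its argument "series" is a list of rows, each an object with "turn": the turn, a rotation vector about the world's x, y, z in degrees, a list of three; "xyz": the shift along the world's x, y, z in m, a list of three; "hand": the gripper command: -1 is fully open, 1 is shut, values between are in proportion. In form: [{"turn": [ax, ay, az], "xyz": [dx, dy, dz], "hand": hand}, ...]. A call has 1 to 20 rows; each row shifts and turns the pose as measured when the row begins; what a row does not reach is not made up. A row lasts 1/8 s, in which the tool goes at most 62.5 mm and 10.7 degrees, less where a joint would pass 70% of its speed; a pose out of reach is approached as far as the arm can. A call is refused whole if a number of a shift passes 0.0625 or a number of a turn 10.7, either way. A call with a gripper value outside its range is refused whole. The fingers move at their own pace and stop on an object; "force" is the grip in N (left out, the last holds). Time passes only in rows, so rows that do not move let the fingers close. It gives the time, the measured TCP pose, the force and the opening at its end, in the units of the state.
- robot.observe(): the state, without advancing time (a new reading comes with each control period).
- robot.snapshot(name): name is "scene" or "top"; returns the picture (384x512x3 uint8, red, green, blue); there is no depth.
- robot.camera_model(name): a dict with "camera_matrix" (3x3 intrinsics, pixels), "distortion" ([k1, k2, p1, p2, k3] as OpenCV has them; the pictures are not rectified), "pose" (4x4, takes a point from camera to world coordinates). Camera axes: x right, y up, looking along -z (the intrinsics and any distortion apply to the point x, -y, -z); pixel columns grow to the right and rows downward; lengths in m; the calibration is good to about 2 mm. A picture is of the moment at which its call begins. camera_model takes no time and is no camera call.
- robot.close_job(): hands the job in, once; it reports no verdict.
Trained networks look in the newest picture that a camera, given by its name, has taken for a name from the list of things; names that differ only in an ending like _2 or _b are one class to them, and where a whole thing is asked for, a point or a joint stands for the part that bears it (a point fixed in the world has none). Each returns a list of dicts, best first, with "conf" (0 to 1); they miss things now and then, are a little off and sometimes report something else, mostly with a low value. They report only what shows in the picture. A call takes as long as a camera call. They do not tell look-alikes from the thing itself.
- robot.search_frame(thing, camera): "at" ([x, y, z] in m, in the coordinates of the camera as it stood for that picture, good to about 4 mm: the middle of the surface that is visible of it).
- robot.place_of(thing, camera): "at" ([x, y, z] in m, in the coordinates of the camera as it stood for that picture, good to about 4 mm: a listed point, or the origin of a listed thing).
The state is a dict: "clock": time; "joint_pos": joint angles; "dq": joint speeds; "joint_torque": joint torques, N m; "eef_pos": TCP position; "eef_rot": TCP orientation; "force": force on the tool from outside, world axes, zero at the start; "wrist_torque": the same for the moment, N m; "opening": finger opening in m.
Only numpy, scipy, OpenCV 4.12 (cv2) and the standard library are available. Lean on these libraries where they do the work, as an engineer would, in place of code of your own. Each camera call takes 0.05 s, during which the arm holds its last target. There are 200 camera calls.

### The job

The flat white-lidded case lies on the bench in front of the flat black tag reader with its tag label (the copper loops) on its lid, but the tag has to be read face down. With the fingertips, push the case against the near edge of the reader until it tips up on edge there and flips over onto the reader, then push it fully onto the reader, so that it lies flat, label side down, with no part over the reader's edge. Do not pick the case up or carry it at any time, and leave the bottles and the battery box where they stand.

Things in the scene. Friction and masses are not known exactly. Their poses are not given: they have to be found in the camera images.
- case_center (a point): centre (half-way up) of the loose flat snap-lid case: hard plastic, 80 mm (its x) by 120 mm (its y) by 12 mm (its z) overall. Starts flat on the bench, z axis up: white lid on top with a tag label of copper loops at its middle; a black bar code on the underside (-z). The +x long edge faces the reader, up to 0.4 rad askew
- case: the same case, 60 to 130 g; origin at the centre of its underside. The lid, 6 mm thick with rounded 120 mm edges (radius 3 mm), is the full 80 x 120 mm; the grey tray under it is 6 mm deep and set in 10 mm all round. Pushed home, the lid's far edge meets the reader's edge. Fingers grip it like rubber: pressing lightly (3 to 5 N) and moving up in an arc they raise its near edge
- corner_a (a point): point on the case at its corner (+x, +y), half-way up its thickness; axes as case_center
- corner_b (a point): point on the case at its corner (+x, -y), half-way up its thickness; axes as case_center
- corner_c (a point): point on the case at its corner (-x, +y), half-way up its thickness; axes as case_center
- corner_d (a point): point on the case at its corner (-x, -y), half-way up its thickness; axes as case_center
- reader: flat desktop tag reader, a dark slab, smooth plastic sides, black rubber top, 190 mm (its x) by 260 mm (its y) and 15 mm thick, fixed to the bench, upright edges, thin grey outline printed on its flat top. Origin at the centre of its underside on the bench (z = 0); its x axis points away from the robot, so its near edge, the one to tip the case against, is the face at x = -95 mm, 15 mm high, along its y
- dropper_big: bystander: closed dropper bottle, 34 mm in diameter, 95 mm tall, standing on the bench; origin at the centre of its base
- dropper_small: bystander: closed dropper bottle, 27 mm in diameter, 72 mm tall, standing on the bench; origin at the centre of its base
- battery_box: bystander: black battery box 28 x 50 x 85 mm with a round tank on top, 125 mm tall in all, standing on the bench; origin at the centre of its base
Not all that is in view belongs to the job. Leave any green look-alike of the case alone.

How it is judged:
On the way:
1. the case is tipped up on edge (its face more than 55 degrees from level) at the reader's near edge (angle between case_center's own z axis and vertical between 0.96 and 2 rad and height (world z) of case_center below 0.055 m and x of case_center in the frame of reader between -0.15 and -0.06 m and y of case_center in the frame of reader between -0.13 and 0.13 m), for 0.04 s.
At the end, for the whole second after the job is handed in: The case lies still, label side down, flat (within 5 degrees) on the reader's top (its centre 21 mm above the bench, within 4 mm), with all four corners within the reader's outline (2 mm allowed) (angle between case_center's own z axis and vertical above 3.05 rad and height (world z) of case_center between 0.017 and 0.025 m and linear speed of case below 0.01 m/s and x of corner_a in the frame of reader between -0.097 and 0.097 m and y of corner_a in the frame of reader between -0.132 and 0.132 m and x of corner_b in the frame of reader between -0.097 and 0.097 m and y of corner_b in the frame of reader between -0.132 and 0.132 m and x of corner_c in the frame of reader between -0.097 and 0.097 m and y of corner_c in the frame of reader between -0.132 and 0.132 m and x of corner_d in the frame of reader between -0.097 and 0.097 m and y of corner_d in the frame of reader between -0.132 and 0.132 m); the robot touches nothing.
It fails at once if the case is lifted or carried instead of tipped: its centre is over 68 mm above the bench, over 50 mm while within 30 degrees of level, or over 38 mm while within 11 degrees of level (height (world z) of case_center above 0.068 m or (height (world z) of case_center above 0.05 m and (angle between case_center's own z axis and vertical below 0.52 rad or angle between case_center's own z axis and vertical above 2.62 rad)) or (height (world z) of case_center above 0.038 m and (angle between case_center's own z axis and vertical below 0.2 rad or angle between case_center's own z axis and vertical above 2.94 rad))).
It fails at once if a bottle or the battery box is moved more than 20 mm or knocked over (distance of any of dropper_big, dropper_small, battery_box from where it was at the start of the episode above 0.02 m or angle between any of dropper_big, dropper_small, battery_box's own z axis and vertical above 0.4 rad).
It also fails if it takes over 64 s, if anything falls off the work surface, if the arm or the gripper's body presses on something with over 40 N, if the wrist force passes 120 N, or if a joint passes its speed limit or range.

## Working session

There is one attempt and no reset: what is moved stays moved. The work goes in short steps, Python scripts to look and compute and a tool call to move; the robot and the scene stay as the last step left them, time stands still between calls to the robot, and variables do not carry over. Pictures are saved under pics/ and viewed, about 8 in all and at most 12, crops included, and the job is handed in when it is done.

Besides the shell and the picture viewer there is one more tool, called after "Request:" by a JSON object that holds its "fn" and its "kwargs". drive_tool: Moves the arm, as the interface text tells. Its arguments: {"type":"object","properties":{"series":{"type":"array","items":{"type":"object","properties":{"turn":{"type":"array","items":{"type":"number"}},"xyz":{"type":"array","items":{"type":"number"}},"hand":{"type":"number"}}}},"force":{"type":"number"}},"required":["series"]}

```bash
mkdir -p pics; cat > h.py <<'E'
import numpy as np, cv2
from cell import robot
def snap(cam,fn=None):
    p=robot.snapshot(cam)
    if fn: cv2.imwrite('pics/'+fn,p[:,:,::-1])
    return p
def w(cam,at):
    return np.asarray(robot.camera_model(cam)['pose'])@np.r_[at,1]
def proj(cam,P):
    m=robot.camera_model(cam);T=np.linalg.inv(np.asarray(m['pose']))
    F=np.diag([1,-1,-1.]);R=F@T[:3,:3];t=F@T[:3,3]
    return cv2.projectPoints(np.array(P,float).reshape(-1,3),cv2.Rodrigues(R)[0],t,np.array(m['camera_matrix']),np.array(m['distortion'],float))[0].reshape(-1,2)
def unproj(cam,px,z):
    m=robot.camera_model(cam);T=np.asarray(m['pose'])
    u=cv2.undistortPoints(np.array(px,float).reshape(-1,1,2),np.array(m['camera_matrix']),np.array(m['distortion'],float)).reshape(-1,2)
    d=np.c_[u[:,0],-u[:,1],-np.ones(len(u))]@T[:3,:3].T
    return T[:3,3]+d*((z-T[2,3])/d[:,2])[:,None]
E
python3 - <<'E'
from h import *
np.set_printoptions(precision=4,suppress=True)
a=snap('top','t0.png');b=snap('scene','s0.png')
for c in ('top','scene'):
    print(c,np.array(robot.camera_model(c)['pose'])[:3,3])
    for n in ('case_center','corner_a','corner_b','corner_c','corner_d','reader','dropper_big','dropper_small','battery_box'):
        if c=='scene' and n.startswith('corner'): continue
        for r in robot.place_of(n,c)[:4]: print(c,n,w(c,r['at'])[:3],round(r['conf'],2))
cv2.imwrite('pics/both0.png',cv2.resize(np.hstack([a,b])[:,:,::-1],(800,300),interpolation=cv2.INTER_AREA))
o=robot.observe();print(o)
E
```

```text
top [0.4818 0.0094 0.9778]
top case_center [ 0.4185 -0.3541  0.0048] 0.87
top case_center [ 0.5031 -0.1561  0.0088] 0.78
top corner_a [ 0.3573 -0.3307  0.0056] 0.9
top corner_a [ 0.4934 -0.3796  0.0038] 0.89
top corner_a [ 0.4725 -0.3017  0.0044] 0.87
top corner_a [ 0.442  -0.1117  0.0025] 0.78
top corner_b [ 0.3573 -0.3307  0.0056] 0.9
top corner_b [ 0.4934 -0.3796  0.0038] 0.89
top corner_b [ 0.4725 -0.3017  0.0044] 0.87
top corner_b [ 0.442  -0.1117  0.0025] 0.78
top corner_c [ 0.3573 -0.3307  0.0056] 0.9
top corner_c [ 0.4934 -0.3796  0.0038] 0.89
top corner_c [ 0.4725 -0.3017  0.0044] 0.87
top corner_c [ 0.442  -0.1117  0.0025] 0.78
top corner_d [ 0.3573 -0.3307  0.0056] 0.9
top corner_d [ 0.4934 -0.3796  0.0038] 0.89
top corner_d [ 0.4725 -0.3017  0.0044] 0.87
top corner_d [ 0.442  -0.1117  0.0025] 0.78
top reader [ 0.6611 -0.1001 -0.0022] 0.59
top dropper_big [ 0.5462  0.0828 -0.0051] 0.45
top dropper_small [ 0.5582 -0.315  -0.0028] 0.56
top battery_box [ 0.6894  0.1346 -0.0004] 0.79
top battery_box [ 0.4455 -0.1131  0.0022] 0.61
scene [ 1.1249 -0.3778  0.9681]
scene case_center [ 0.498  -0.1605  0.0064] 0.86
scene case_center [ 0.4231 -0.3555  0.0068] 0.7
scene reader [ 0.6654 -0.0979  0.0006] 0.62
scene dropper_big [ 0.6665 -0.0942 -0.0017] 0.27
scene dropper_small [ 0.5568 -0.3123 -0.003 ] 0.5
scene battery_box [ 0.6911  0.1324 -0.0022] 0.94
{'clock': 0.8, 'joint_pos': array([ 1.0459,  0.1584,  1.597 , -0.    ,  1.3862, -0.2101]), 'dq': array([-0.0005,  0.0001,  0.0019, -0.0014,  0.0015,  0.0005]), 'joint_torque': array([ -0.    , -38.5538, -32.2352,   0.0702,   0.0306,   0.    ]), 'eef_pos': array([0.178 , 0.5467, 0.2146]), 'eef_rot': array([[-0.    ,  0.3096,  0.9509],
       [-0.    ,  0.9509, -0.3096],
       [-1.    , -0.    ,  0.    ]]), 'force': array([-0.406 , -0.3358,  0.4848]), 'wrist_torque': array([ 0.0583, -0.0007, -0.0455]), 'opening': 0.09163919267223805}
```

View pics/t0.png

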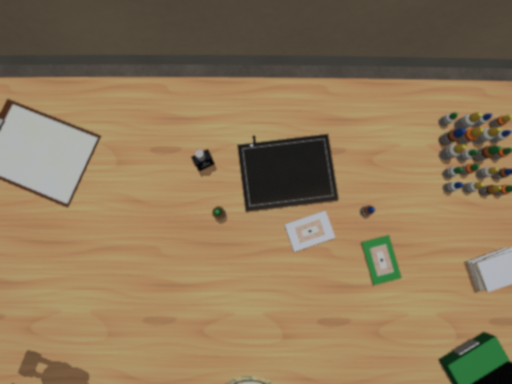

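View pics/s0.png

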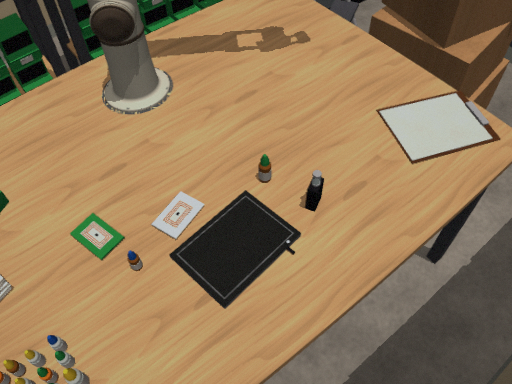

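The top view shows the white case at about (310,231), the reader at (288,172), and bottles at (219,213) and (368,211). The box is at (203,160) and the green decoy at (381,260). Next I'll get exact edges by segmentation.

```bash
cat >> h.py <<'E'
def rects(p,cam='top'):
    out={}
    p=p.astype(int);mn=p.min(2);mx=p.max(2)
    for n,mask,(x0,y0,x1,y1),z in (('case',(mn>135)&(mx-mn<45),(270,195,345,262),.012),('reader',mx<80,(225,125,345,220),.015)):
        M=np.zeros(mask.shape,np.uint8);M[y0:y1,x0:x1]=mask[y0:y1,x0:x1]
        if n=='reader': M=cv2.morphologyEx(M,cv2.MORPH_CLOSE,np.ones((5,5)));M=cv2.morphologyEx(M,cv2.MORPH_OPEN,np.ones((9,9)))
        cs=cv2.findContours(M,cv2.RETR_EXTERNAL,cv2.CHAIN_APPROX_NONE)[0]
        if not cs: continue
        c=max(cs,key=cv2.contourArea)
        W=unproj(cam,c.reshape(-1,2),z)[:,:2]
        r=cv2.minAreaRect((W*1000).astype(np.float32)); out[n]=(r,cv2.boxPoints(r))
    return out
E
python3 - <<'E'
from h import *
np.set_printoptions(precision=1,suppress=True)
p=cv2.imread('pics/t0.png')[:,:,::-1]
for n,(r,b) in rects(p).items(): print(n,r);print(b)
E
```

```text
case ((499.7848815917969, -159.15667724609375), (79.43476867675781, 121.46137237548828), 19.134584426879883)
[[ 442.4 -114.8]
 [ 482.2 -229.6]
 [ 557.2 -203.5]
 [ 517.4  -88.8]]
reader ((661.9197998046875, -98.59242248535156), (187.1350860595703, 255.6850128173828), 7.575016021728516)
[[ 552.3   15.8]
 [ 586.  -237.7]
 [ 771.5 -213. ]
 [ 737.8   40.5]]
```

Request:
{"fn": "drive_tool", "kwargs": {"series": [{"xyz": [0.045, -0.04, 0], "turn": [0, 0, 6.4], "hand": -0.3}, {"xyz": [0.045, -0.04, 0], "turn": [0, 0, 6.4], "hand": -0.3}, {"xyz": [0.045, -0.04, 0], "turn": [0, 0, 6.4], "hand": -0.3}, {"xyz": [0.045, -0.04, 0], "turn": [0, 0, 6.4], "hand": -0.3}, {"xyz": [0.045, -0.04, 0], "turn": [0, 0, 0], "hand": -0.3}, {"xyz": [0.002, -0.055, 0], "turn": [0, 0, 0], "hand": -0.3}, {"xyz": [0.002, -0.055, 0], "turn": [0, 0, 0], "hand": -0.3}, {"xyz": [0.002, -0.055, 0], "turn": [0, 0, 0], "hand": -0.3}, {"xyz": [0.002, -0.055, 0], "turn": [0, 0, 0], "hand": -0.3}, {"xyz": [0.002, -0.055, 0], "turn": [0, 0, 0], "hand": -0.3}, {"xyz": [0.002, -0.055, 0], "turn": [0, 0, 0], "hand": -0.3}, {"xyz": [0.002, -0.055, 0], "turn": [0, 0, 0], "hand": -0.3}, {"xyz": [0.002, -0.055, 0], "turn": [0, 0, 0], "hand": -0.3}, {"xyz": [0.002, -0.055, 0], "turn": [0, 0, 0], "hand": -0.3}]}}

```text
clock: 2.55
eef_pos: [0.4261, -0.1681, 0.2176]
eef_rot: [[0.01, -0.154, 0.988], [0.001, 0.988, 0.154], [-1.0, -0.001, 0.01]]
force: [0.2, -0.2, -0.0]
opening: 0.0599
```

Request:
{"fn": "drive_tool", "kwargs": {"series": [{"xyz": [0, 0, 0], "turn": [0, 0, -1.3], "hand": -0.3}, {"xyz": [-0.006, -0.005, -0.055], "turn": [0, 0, 0], "hand": -0.3}, {"xyz": [0, 0, -0.055], "turn": [0, 0, 0], "hand": -0.3}, {"xyz": [0, 0, -0.05], "turn": [0, 0, 0], "hand": -0.3}, {"xyz": [0, 0, 0], "turn": [0, 0, 0], "hand": -0.3}]}}

```text
clock: 3.18
eef_pos: [0.4206, -0.1736, 0.056]
eef_rot: [[0.015, -0.125, 0.992], [-0.001, 0.992, 0.125], [-1.0, -0.003, 0.014]]
force: [0.5, -0.2, 0.2]
opening: 0.0596
```

Request:
{"fn": "drive_tool", "kwargs": {"series": [{"xyz": [0, 0, -0.03], "turn": [0, 0.8, 0.3], "hand": -0.3}, {"xyz": [0, 0, -0.016], "turn": [0, 0, 0], "hand": -0.3}, {"xyz": [0, 0, -0.004], "turn": [0, 0, 0], "hand": -0.3}, {"xyz": [0, 0, 0], "turn": [0, 0, 0], "hand": -0.3}]}}

```text
clock: 3.68
eef_pos: [0.4264, -0.1755, 0.0124]
eef_rot: [[0.011, -0.132, 0.991], [-0.008, 0.991, 0.132], [-1.0, -0.01, 0.009]]
force: [-0.9, -0.0, 0.1]
opening: 0.0596
```

Request:
{"fn": "drive_tool", "kwargs": {"series": [{"xyz": [0, 0, -0.008], "turn": [0, 0, 0], "hand": -0.3}, {"xyz": [0, 0, 0], "turn": [0, 0, 0], "hand": -0.3}, {"xyz": [0.008, 0.001, 0], "turn": [0, 0, 0], "hand": -0.3}, {"xyz": [0.008, 0.001, 0], "turn": [0, 0, 0], "hand": -0.3}, {"xyz": [0.008, 0.001, 0], "turn": [0, 0, 0], "hand": -0.3}, {"xyz": [0.008, 0.001, 0], "turn": [0, 0, 0], "hand": -0.3}, {"xyz": [0.008, 0.001, 0], "turn": [0, 0, 0], "hand": -0.3}, {"xyz": [0, 0, 0], "turn": [0, 0, 0], "hand": -0.3}]}}

```text
clock: 4.68
eef_pos: [0.4713, -0.1713, 0.0062]
eef_rot: [[0.014, -0.132, 0.991], [-0.011, 0.991, 0.133], [-1.0, -0.013, 0.013]]
force: [0.7, 0.6, -0.0]
opening: 0.0603
```

```bash
cat > see.py <<'E'
import sys
from h import *
np.set_printoptions(precision=1,suppress=True)
p=snap('top');s=snap('scene')
a=cv2.resize(p[120:270,220:350],None,fx=3,fy=3,interpolation=2);b=cv2.resize(s[140:320,110:310],None,fx=2.5,fy=2.5,interpolation=2)
h=min(a.shape[0],b.shape[0]);im=np.hstack([a[:h,:],b[:h,:400]])[:,:,::-1]
cv2.imwrite('pics/'+sys.argv[1],im)
o=robot.observe();d=o['eef_pos'][:2]-[.662,-.0985];print('tcp reader',1000*(d@[.9913,.1318]),1000*(d@[-.1318,.9913]),o['eef_pos']*1000,o['force'],o['clock'])
for c in('top','scene'):
  for r in robot.place_of('case_center',c): print(c,1000*w(c,r['at'])[:3],r['conf'])
E
python3 see.py p1.png
```

```text
tcp reader -199.283150963373 -46.87233566016138 [ 470.6 -171.2    6.1] [-0.1  0.3  0.1] 4.775
top [ 418.4 -352.1    6.1] 0.74
top [547.1  85.3   0.9] 0.49
scene [ 423.3 -355.2    5. ] 0.68
scene [ 521.5 -163.4    4.8] 0.6
```

View pics/p1.png

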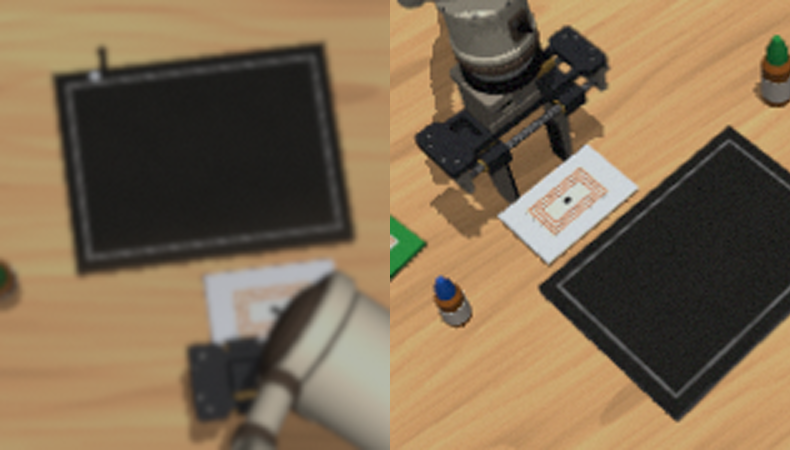

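The case is almost square with the reader, about 14 mm short of it and centred on the fingers. I'll push gently until contact.

Request:
{"fn": "drive_tool", "kwargs": {"series": [{"xyz": [0.006, 0.001, 0], "turn": [0, 0, 0], "hand": -0.3}, {"xyz": [0.005, 0.001, -0.001], "turn": [0, 0, 0], "hand": -0.3}, {"xyz": [0.003, 0.0, 0], "turn": [0, 0, 0], "hand": -0.3}, {"xyz": [0, 0, 0], "turn": [0, 0, 0], "hand": -0.3}]}}

```text
clock: 5.38
eef_pos: [0.4849, -0.1691, 0.0049]
eef_rot: [[0.013, -0.131, 0.991], [-0.01, 0.991, 0.131], [-1.0, -0.012, 0.012]]
force: [0.6, 1.3, 0.1]
opening: 0.0598
```

Request:
{"fn": "drive_tool", "kwargs": {"series": [{"xyz": [0.003, 0.0, 0], "turn": [0, 0, 0], "hand": -0.3}, {"xyz": [0.003, 0.0, 0], "turn": [0, 0, 0], "hand": -0.3}]}}

```text
clock: 5.62
eef_pos: [0.4868, -0.1688, 0.0041]
eef_rot: [[0.002, -0.133, 0.991], [-0.009, 0.991, 0.133], [-1.0, -0.009, 0.001]]
force: [-13.2, -2.8, 8.2]
opening: 0.0597
```

Request:
{"fn": "drive_tool", "kwargs": {"series": [{"xyz": [0.001, 0, 0], "turn": [0, 0, 0], "hand": -0.3}, {"xyz": [0.001, 0, 0.004], "turn": [0, 0, 0], "hand": -0.3}, {"xyz": [0.001, 0, 0.005], "turn": [0, 0, 0], "hand": -0.3}, {"xyz": [0.0015, 0, 0.005], "turn": [0, 0, 0], "hand": -0.3}]}}

```text
clock: 6.12
eef_pos: [0.4874, -0.1684, 0.0173]
eef_rot: [[-0.007, -0.134, 0.991], [-0.007, 0.991, 0.134], [-1.0, -0.006, -0.008]]
force: [-5.0, -0.7, 0.2]
opening: 0.0597
```

```bash
python3 see.py p2.png
```

```text
tcp reader -182.25809096565533 -46.33638508920368 [ 487.4 -168.5   17.6] [-5.3 -1.1  1.5] 6.225
top [ 537.6 -160.8   13.2] 0.88
top [ 419.2 -352.8    9. ] 0.6
scene [ 535.9 -160.1   10.8] 0.95
scene [ 417.6 -355.3    3.3] 0.91
```

View pics/p2.png

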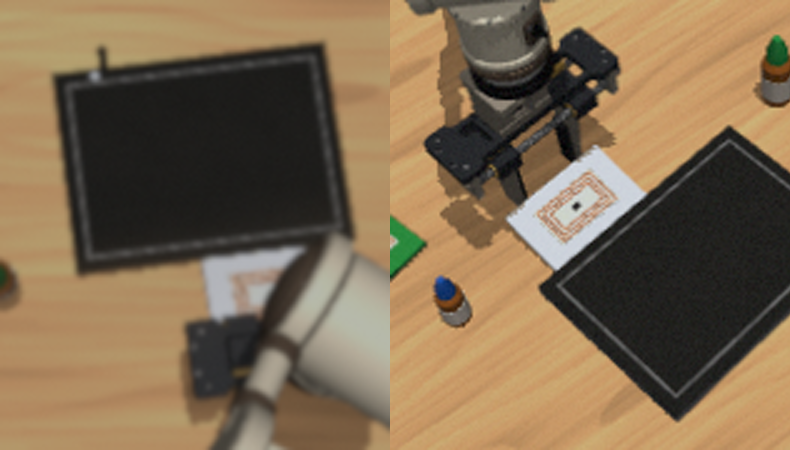

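The case is tilting: its centre rose about 6 mm and the press is about 5 N. I'll continue the arc.

Request:
{"fn": "drive_tool", "kwargs": {"series": [{"xyz": [0.0022, 0, 0.0055], "turn": [0, 0, 0], "hand": -0.3}, {"xyz": [0.003, 0, 0.0055], "turn": [0, 0, 0], "hand": -0.3}, {"xyz": [0.0033, 0.0003, 0.005], "turn": [0, 0, 0], "hand": -0.3}, {"xyz": [0.0037, 0.0003, 0.005], "turn": [0, 0, 0], "hand": -0.3}]}}

```text
clock: 6.82
eef_pos: [0.4975, -0.1669, 0.0399]
eef_rot: [[-0.014, -0.135, 0.991], [-0.006, 0.991, 0.135], [-1.0, -0.004, -0.015]]
force: [-4.5, -0.1, 2.3]
opening: 0.0602
```

Request:
{"fn": "drive_tool", "kwargs": {"series": [{"xyz": [0.0044, 0.0004, 0.0047], "turn": [0, 0, 0], "hand": -0.3}, {"xyz": [0.0047, 0.0005, 0.0047], "turn": [0, 0, 0], "hand": -0.3}, {"xyz": [0.0052, 0.0005, 0.0045], "turn": [0, 0, 0], "hand": -0.3}, {"xyz": [0.0056, 0.0006, 0.0042], "turn": [0, 0, 0], "hand": -0.3}]}}

```text
clock: 7.32
eef_pos: [0.5212, -0.1652, 0.0619]
eef_rot: [[-0.008, -0.135, 0.991], [-0.007, 0.991, 0.135], [-1.0, -0.006, -0.009]]
force: [-0.5, 0.3, -0.0]
opening: 0.0595
```

```bash
python3 see.py p3.png
```

```text
tcp reader -147.92646843478886 -47.889070727729674 [ 521.7 -165.5   62.2] [-0.8 -0.5  0.2] 7.425
top [ 550.2 -158.8   31.7] 0.68
top [ 420.7 -351.3    3.9] 0.56
scene [ 419.5 -355.6    4. ] 0.89
scene [ 550.6 -160.1   32.5] 0.58
```

View pics/p3.png

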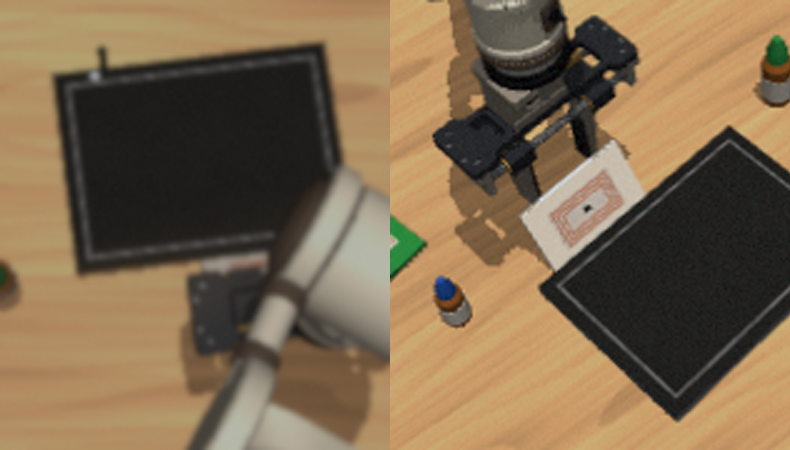

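Request:
{"fn": "drive_tool", "kwargs": {"series": [{"xyz": [0.007, 0.001, 0.003], "turn": [0, 0, 0], "hand": -0.3}, {"xyz": [0.007, 0.001, 0.002], "turn": [0, 0, 0], "hand": -0.3}, {"xyz": [0.007, 0.001, 0.001], "turn": [0, 0, 0], "hand": -0.3}, {"xyz": [0.007, 0.001, 0], "turn": [0, 0, 0], "hand": -0.3}]}}

```text
clock: 8.02
eef_pos: [0.5501, -0.161, 0.0689]
eef_rot: [[-0.009, -0.134, 0.991], [-0.006, 0.991, 0.134], [-1.0, -0.005, -0.01]]
force: [-4.0, 3.4, 16.0]
opening: 0.0595
```

```bash
python3 see.py p4.png
```

```text
tcp reader -118.19300453604616 -47.17307867492528 [ 551.1 -160.8   69.2] [-2.7  1.9 10.5] 8.125
top [ 419.3 -355.5    5.3] 0.85
scene [ 421.  -353.6    4.1] 0.9
scene [ 561.1 -156.2   35.5] 0.56
```

View pics/p4.png

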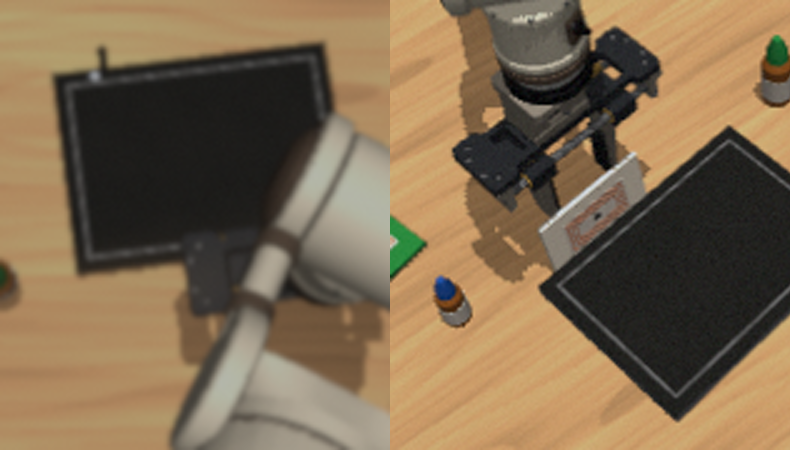

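Request:
{"fn": "drive_tool", "kwargs": {"series": [{"xyz": [0.003, 0.0004, 0.003], "turn": [0, 0, 0], "hand": -0.3}, {"xyz": [0.006, 0.001, 0.002], "turn": [0, 0, 0], "hand": -0.3}, {"xyz": [0.006, 0.001, 0.001], "turn": [0, 0, 0], "hand": -0.3}]}}

```text
clock: 8.6
eef_pos: [0.5674, -0.1583, 0.0756]
eef_rot: [[-0.007, -0.135, 0.991], [-0.007, 0.991, 0.135], [-1.0, -0.006, -0.007]]
force: [0.4, 0.3, -0.4]
opening: 0.0595
```

```bash
python3 see.py p5.png
```

```text
tcp reader -101.42276849295091 -46.86358557218915 [ 567.6 -158.3   75.7] [ 0.3 -0.1 -0.2] 8.7
top [ 417.3 -354.1    7.5] 0.61
scene [ 573.7 -155.4   39.9] 0.58
scene [ 417.9 -353.1    7.2] 0.56
```

View pics/p5.png

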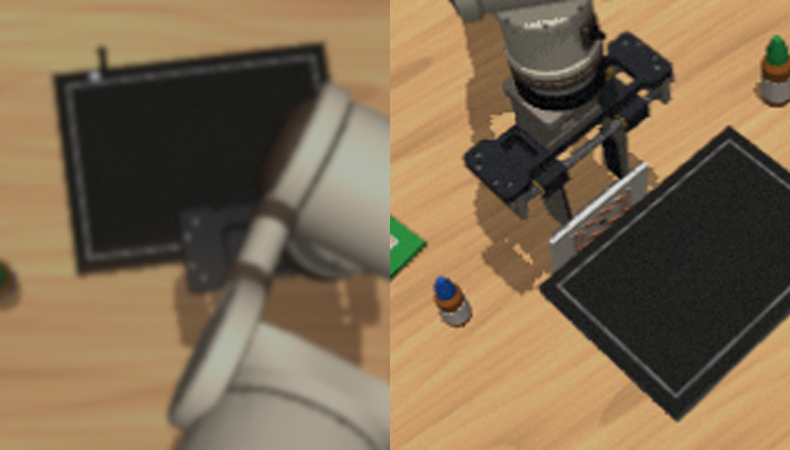

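Request:
{"fn": "drive_tool", "kwargs": {"series": [{"xyz": [0.007, 0.001, -0.002], "turn": [0, 0, 0], "hand": -0.3}, {"xyz": [0.007, 0.001, -0.002], "turn": [0, 0, 0], "hand": -0.3}, {"xyz": [0.007, 0.001, -0.002], "turn": [0, 0, 0], "hand": -0.3}, {"xyz": [0.007, 0.001, -0.002], "turn": [0, 0, 0], "hand": -0.3}]}}

```text
clock: 9.3
eef_pos: [0.5961, -0.154, 0.0664]
eef_rot: [[-0.008, -0.134, 0.991], [-0.006, 0.991, 0.134], [-1.0, -0.005, -0.009]]
force: [0.7, 0.5, 0.3]
opening: 0.0599
```

```bash
python3 see.py p6.png
```

```text
tcp reader -72.59880633447919 -46.223650204149386 [ 596.1 -153.9   66.3] [-0.1 -0.1 -1.1] 9.4
top [ 585.8 -154.1   19.7] 0.72
top [ 419.  -357.5    7.8] 0.7
scene [ 422.9 -352.6    6.7] 0.89
```

View pics/p6.png

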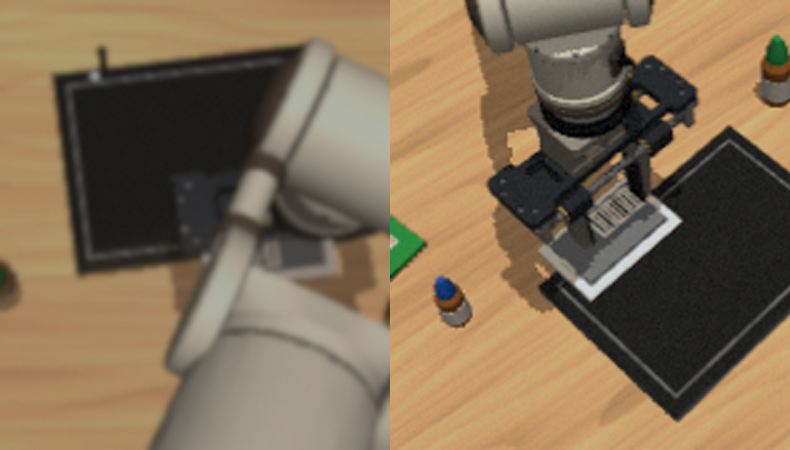

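It flipped: the bar code is up, and the near edge overhangs about 25 mm. I'll go back behind it and push it home at lid height.

Request:
{"fn": "drive_tool", "kwargs": {"series": [{"xyz": [-0.03, -0.004, 0.005], "turn": [0, 0, 0], "hand": -0.3}, {"xyz": [-0.03, -0.004, 0], "turn": [0, 0, 0], "hand": -0.3}, {"xyz": [-0.03, -0.004, 0], "turn": [0, 0, 0], "hand": -0.3}, {"xyz": [-0.008, -0.001, 0], "turn": [0, 0, 0], "hand": -0.3}, {"xyz": [0, 0, 0], "turn": [0, 0, 0], "hand": -0.3}]}}

```text
clock: 10.12
eef_pos: [0.4956, -0.1676, 0.0724]
eef_rot: [[-0.006, -0.134, 0.991], [-0.007, 0.991, 0.134], [-1.0, -0.007, -0.007]]
force: [0.7, -0.3, -0.4]
opening: 0.0595
```

Request:
{"fn": "drive_tool", "kwargs": {"series": [{"xyz": [0, 0, -0.03], "turn": [0, 0, 0], "hand": -0.3}, {"xyz": [0, 0, -0.02], "turn": [0, 0, 0], "hand": -0.3}, {"xyz": [0, 0, 0], "turn": [0, 0, 0], "hand": -0.3}]}}

```text
clock: 10.5
eef_pos: [0.4995, -0.1684, 0.0227]
eef_rot: [[-0.001, -0.135, 0.991], [-0.01, 0.991, 0.135], [-1.0, -0.009, -0.003]]
force: [-0.6, -0.8, 0.4]
opening: 0.0598
```

```bash
python3 see.py p7.png
```

```text
tcp reader -169.42085661687443 -48.68527001670924 [ 500.5 -169.1   24.3] [ 1.   0.1 -0.2] 10.6
top [ 421.6 -354.4    6.4] 0.72
top [ 585.5 -155.1   18.6] 0.56
scene [ 420.4 -352.3    5.6] 0.82
scene [ 585.8 -153.8   20.8] 0.58
scene [662.6 -95.5   0.3] 0.31
```

View pics/p7.png

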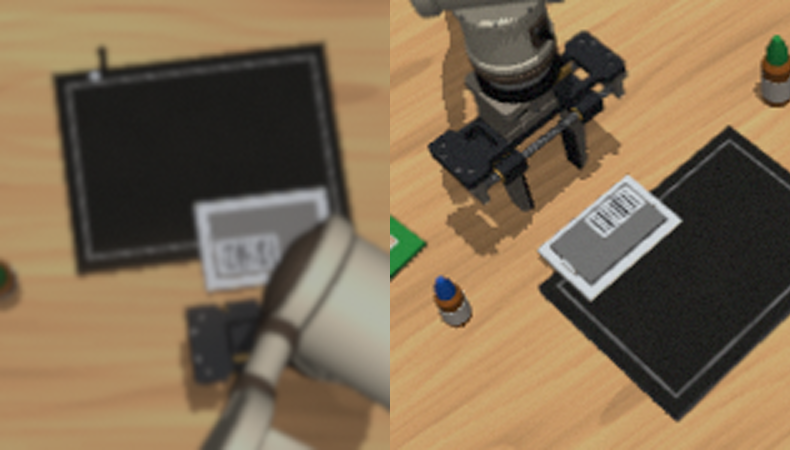

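Request:
{"fn": "drive_tool", "kwargs": {"series": [{"xyz": [0.01, 0.001, -0.004], "turn": [0, 0, 0], "hand": -0.3}, {"xyz": [0.01, 0.001, -0.001], "turn": [0, 0, 0], "hand": -0.3}, {"xyz": [0, 0, 0], "turn": [0, 0, 0], "hand": -0.3}]}}

```text
clock: 11.08
eef_pos: [0.5238, -0.1679, 0.0214]
eef_rot: [[0.005, -0.135, 0.991], [-0.014, 0.991, 0.135], [-1.0, -0.014, 0.004]]
force: [-1.1, 0.7, 0.4]
opening: 0.06
```

Request:
{"fn": "drive_tool", "kwargs": {"series": [{"xyz": [0, 0, -0.003], "turn": [0, 0, 0], "hand": -0.3}, {"xyz": [0, 0, 0], "turn": [0, 0, 0], "hand": -0.3}]}}

```text
clock: 11.32
eef_pos: [0.5237, -0.1678, 0.0181]
eef_rot: [[0.005, -0.135, 0.991], [-0.013, 0.991, 0.135], [-1.0, -0.014, 0.003]]
force: [-0.3, 0.8, -0.5]
opening: 0.0596
```

Request:
{"fn": "drive_tool", "kwargs": {"series": [{"xyz": [0.006, 0.001, 0.0], "turn": [0, 0, 0], "hand": -0.3}, {"xyz": [0.006, 0.001, 0], "turn": [0, 0, 0], "hand": -0.3}, {"xyz": [0.006, 0.001, 0], "turn": [0, 0, 0], "hand": -0.3}, {"xyz": [0.006, 0.001, 0], "turn": [0, 0, 0], "hand": -0.3}]}}

```text
clock: 11.82
eef_pos: [0.5486, -0.1635, 0.018]
eef_rot: [[0.004, -0.135, 0.991], [-0.013, 0.991, 0.135], [-1.0, -0.014, 0.002]]
force: [-0.3, -0.5, -0.0]
opening: 0.0599
```

Request:
{"fn": "drive_tool", "kwargs": {"series": [{"xyz": [0.007, 0.001, 0.0], "turn": [0, 0, 0], "hand": -0.3}, {"xyz": [0.007, 0.001, 0], "turn": [0, 0, 0], "hand": -0.3}, {"xyz": [0.007, 0.001, 0], "turn": [0, 0, 0], "hand": -0.3}, {"xyz": [0.007, 0.001, 0], "turn": [0, 0, 0], "hand": -0.3}]}}

```text
clock: 12.32
eef_pos: [0.5786, -0.1592, 0.0179]
eef_rot: [[0.004, -0.135, 0.991], [-0.013, 0.991, 0.135], [-1.0, -0.014, 0.002]]
force: [-0.9, -0.0, 0.4]
opening: 0.0595
```

```bash
python3 see.py p8.png
```

```text
tcp reader -90.20506552784997 -49.303515039595666 [ 579.1 -159.3   18.1] [0.3 0.3 0.2] 12.425
top [ 627.6 -146.3   22.1] 0.78
scene [ 420.4 -353.5    3.8] 0.89
scene [ 625.5 -148.2   18.6] 0.77
```

View pics/p8.png

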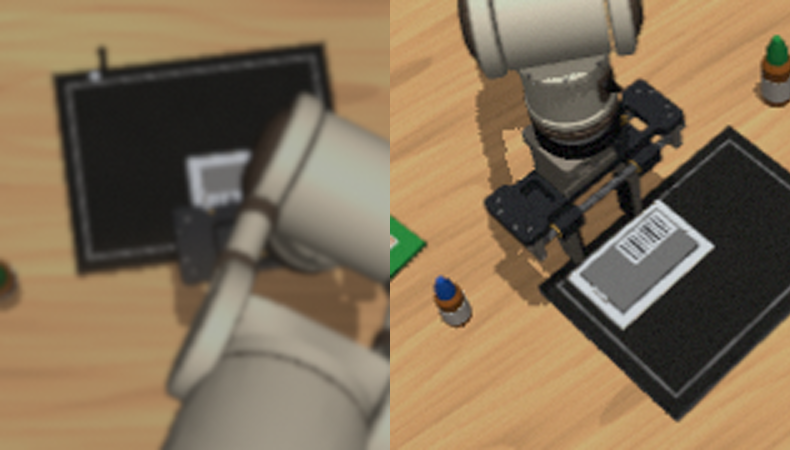

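Request:
{"fn": "drive_tool", "kwargs": {"series": [{"xyz": [0.007, 0.001, 0.0], "turn": [0, 0, 0], "hand": -0.3}, {"xyz": [0.007, 0.001, 0], "turn": [0, 0, 0], "hand": -0.3}, {"xyz": [0.007, 0.001, 0], "turn": [0, 0, 0], "hand": -0.3}, {"xyz": [0, 0, 0], "turn": [0, 0, 0], "hand": -0.3}, {"xyz": [-0.015, -0.002, 0.001], "turn": [0, 0, 0], "hand": -0.3}, {"xyz": [-0.03, -0.004, 0.02], "turn": [0, 0, 0], "hand": -0.3}, {"xyz": [-0.04, -0.004, 0.04], "turn": [0, 0, 0], "hand": -0.3}, {"xyz": [-0.04, -0.004, 0.05], "turn": [0, 0, 0], "hand": -0.3}, {"xyz": [-0.03, 0.04, 0.03], "turn": [0, 0, 0], "hand": -0.3}, {"xyz": [-0.01, 0.06, 0], "turn": [0, 0, 0], "hand": -0.3}, {"xyz": [-0.01, 0.06, 0], "turn": [0, 0, 0], "hand": -0.3}, {"xyz": [-0.01, 0.06, 0], "turn": [0, 0, 0], "hand": -0.3}, {"xyz": [0, 0.06, 0], "turn": [0, 0, 0], "hand": -0.3}, {"xyz": [0, 0.06, 0], "turn": [0, 0, 0], "hand": -0.3}, {"xyz": [0, 0, 0], "turn": [0, 0, 0], "hand": -0.3}]}}

```text
clock: 14.4
eef_pos: [0.4118, 0.1788, 0.1643]
eef_rot: [[0.017, -0.131, 0.991], [-0.015, 0.991, 0.132], [-1.0, -0.017, 0.015]]
force: [1.0, -0.8, -1.1]
opening: 0.0594
```

```bash
python3 see.py p9.png; python3 - <<'E'
from h import *
p=snap('top')
r=rects(p)
import json
for n,(a,b) in r.items(): print(n,a)
for n in('dropper_big','dropper_small','battery_box'):
  for q in robot.place_of(n,'top')[:2]: print(n,w('top',q['at'])[:3],q['conf'])
E
```

```text
tcp reader -211.22476997868512 304.5195577863772 [412.5 175.5 164.2] [-0.2  1.2  0.3] 14.5
top [ 420.7 -354.1    6.6] 0.95
top [ 649.1 -145.    20.4] 0.92
scene [ 648.3 -143.3   21.3] 0.79
reader ((661.8289184570312, -97.99072265625), (186.88600158691406, 254.6053466796875), 7.432159423828125)
dropper_big [ 0.54790503  0.0863646  -0.00085929] 0.49
dropper_big [ 0.65094997 -0.14549637  0.01943281] 0.32
dropper_small [0.54735016 0.08745768 0.0009866 ] 0.66
dropper_small [ 0.55955618 -0.31034953 -0.00227204] 0.56
battery_box [0.68411758 0.12821646 0.00154745] 0.66
battery_box [ 0.61962976 -0.2108629   0.01858328] 0.32
```

View pics/p9.png

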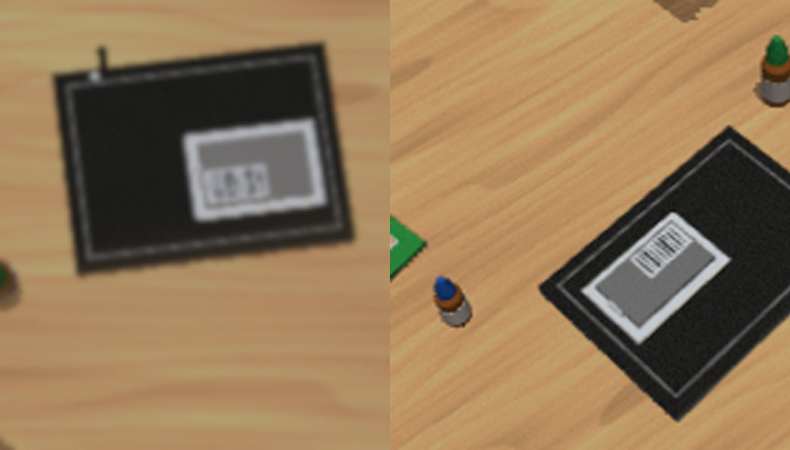

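The case lies flat with the bar code up, inside the reader's outline with about 20 mm or more to spare. The bystanders haven't moved and the robot is clear, so I'm handing in.

```bash
python3 -c "
from cell import robot
print(robot.close_job())"
```

```text
the job is handed in; nothing more can be done
None
```

The case is flipped and lies flat on the reader, label side down, and I handed the job in at about 15 s of the 64 s allowed. The hand-in reports no verdict.

**What I did:** I pushed the case square against the reader's near edge with two half-open fingertips. I then raised its near edge in an arc with a light press of about 5 N. It tipped up on edge and fell over onto the reader. I pushed it about 65 mm further on at lid height and moved the arm clear.

**Last checks:**
- **Flipped:** the final picture shows the bar code up.
- **Height and position:** the trained networks put the case centre 20–21 mm above the bench. That is about 20 mm towards the robot and 45 mm to the robot's right of the reader's centre. All four corners are inside the outline, the closest about 15 mm from the reader's right-hand edge.
- **Bystanders:** the bottles and the battery box measured within about 8 mm of their first readings, close to the networks' error. I saw no contact with them.

**Disagreements or failures:**
- My colour-threshold check of the case did not find it in its final place, so its position rests on the networks and the picture.
- The contact force rose briefly twice. It reached about 16 N at first contact with the reader and about 17 N near upright, well under the limits. Forces were read only at the end of each move.
- The networks sometimes also reported the green look-alike or the wrong bottle. I ignored those reports.

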